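# Press home a curved row of vial stoppers

### The job

The round tray holds a curved row of five vials with half-inserted rubber stoppers. Starting with the vial next to the upright index pin, follow the row with the fingertips and gently press each stopper fully home, one after the other in order. Leave the lone vial's stopper half in, and do not lift or shove the tray or the things standing about.

Things in the scene. Friction and masses are not known exactly. Their poses are not given: they have to be found in the camera images.
- carousel: Round grey metal vial tray, loose, 0.7 to 1.2 kg, 176 mm across, 20 mm thick; origin at the centre of its underside, z up. On a circle of 70 mm radius stand five fixed vials in a curved row, at -60, -30, 0, 30 and 60 degrees from its x axis (anticlockwise from above, 36 mm apart), and a lone one at 150. At the centre a black knob 20 mm thick, top 54 mm above the underside.
- index_pin_tip (a point): Tip of the upright steel index pin, 6 mm thick, 68 mm above the tray's underside; it stands at -90 degrees on the vials' circle, 36 mm from the first vial of the row.
- stopper_1_top (a point): Centre of the flat top of the first stopper of the row, counted from the index pin (at -60 degrees on the tray): a dark rubber disc 18 mm across and 4 mm thick on a glass vial 21 mm thick. Its top is about 62 mm above the tray's underside when half in, and 56 mm when fully home on the vial's lip. About 3 N pushes it; it stays where it is left.
- stopper_1 (a joint): How far the first stopper has been pushed down, m: 0 to 0.001 at the start (half in), 0.006 fully home against a rigid stop.
- stopper_2_top (a point): Centre of the flat top of the second stopper of the row, counted from the index pin (at -30 degrees on the tray): a dark rubber disc 18 mm across and 4 mm thick on a glass vial 21 mm thick. Its top is about 62 mm above the tray's underside when half in, and 56 mm when fully home on the vial's lip. About 3 N pushes it; it stays where it is left.
- stopper_2 (a joint): How far the second stopper has been pushed down, m: 0 to 0.001 at the start (half in), 0.006 fully home against a rigid stop.
- stopper_3_top (a point): Centre of the flat top of the third stopper of the row, counted from the index pin (at 0 degrees on the tray): a dark rubber disc 18 mm across and 4 mm thick on a glass vial 21 mm thick. Its top is about 62 mm above the tray's underside when half in, and 56 mm when fully home on the vial's lip. About 3 N pushes it; it stays where it is left.
- stopper_3 (a joint): How far the third stopper has been pushed down, m: 0 to 0.001 at the start (half in), 0.006 fully home against a rigid stop.
- stopper_4_top (a point): Centre of the flat top of the fourth stopper of the row, counted from the index pin (at 30 degrees on the tray): a dark rubber disc 18 mm across and 4 mm thick on a glass vial 21 mm thick. Its top is about 62 mm above the tray's underside when half in, and 56 mm when fully home on the vial's lip. About 3 N pushes it; it stays where it is left.
- stopper_4 (a joint): How far the fourth stopper has been pushed down, m: 0 to 0.001 at the start (half in), 0.006 fully home against a rigid stop.
- stopper_5_top (a point): Centre of the flat top of the fifth stopper of the row, counted from the index pin (at 60 degrees on the tray): a dark rubber disc 18 mm across and 4 mm thick on a glass vial 21 mm thick. Its top is about 62 mm above the tray's underside when half in, and 56 mm when fully home on the vial's lip. About 3 N pushes it; it stays where it is left.
- stopper_5 (a joint): How far the fifth stopper has been pushed down, m: 0 to 0.001 at the start (half in), 0.006 fully home against a rigid stop.
- stopper_lone_top (a point): Centre of the top of the stopper on the lone vial (at 150 degrees on the tray), of the same kind, half in.
- stopper_lone (a joint): How far the lone vial's stopper has been pushed down, m; it is to stay half in (0 to 0.001 at the start).
- brown_bottle: Small brown bottle, 28 mm across and 60 mm tall, standing loose on the tray between the knob and the rim, on the side away from the row; origin at the centre of its underside. To be left alone.
- dish: Low round clear dish, 62 mm across and 16 mm tall, loose on the table to the left of the tray, with two other small things in a file; origin at the centre of its underside. To be left alone.
- card_box: Small card box, 50x56x22 mm, loose on the table to the left of the tray, with two other small things in a file; origin at the centre of its underside. To be left alone.
- beaker: Small empty glass beaker, 44 mm across and 55 mm tall, loose on the table to the left of the tray, with two other small things in a file; origin at the centre of its underside. To be left alone.

How it is judged:
By the outcome, as a careful person would: the job done as asked, in the order asked, and still so for the second after the job is handed in, with the robot touching nothing.
It also fails if it takes over 51 s, if anything falls off the work surface, if the arm or the gripper's body presses on something with over 40 N, if the wrist force passes 120 N, or if a joint passes its speed limit or range.

### The arm

A 7-joint arm with a two-finger parallel gripper is mounted at the origin on a cart in front of the work surface, level with it; the furniture and walls round the work are solid. World frame = base frame: x ahead of the robot, y to its left, z up, the work surface at z = 0. Lengths are in m, angles in rad, forces in N, time in s.
With the tool pointing down it reaches from about 0.425 to 0.8 m from the base axis. Payload 8.3 kg.
Tool frame: the origin (TCP) lies on the centre line of the jaws, within the pads' length; the fingertips stand 22 mm ahead of it and the grasp point (between the pads) lies 3 mm ahead of it; z points along the fingers, y is the line along which they close (so a half turn about z gives the same grasp; the last joint's range is limited). The gripper opens to 85 mm and grips with 20 to 120 N. Pads are 22 mm wide; open, the fingers measure 114 mm over their backs; the gripper's body (76 mm by 85 mm) begins 54 mm behind the grasp point. The pads swing forward as they close: fully open they stand 13 mm farther back than shut.
Start: joints at [1.156, 0.383, 0.016, 1.37, -0.006, 1.388, -0.046], TCP at [0.215, -0.587, 0.253] pointing down, gripper open.
Joint ranges: [-2.95, 2.95], [-0.25, 2.06], [-1.52, 1.56], [0.18, 2.33], [-1.44, 4.58], [0.02, 2.06], [-3.01, 3.01]. Speed limits (rad/s): [2.39, 2.39, 3.01, 3.01, 3.14, 3.14, 3.14].

### API

Orientations are given as a 3x3 rotation matrix whose columns are the frame's x, y, z axes.
In Python, from plant import robot gives the robot as it stands.
- The arm moves only by the shell command python3 -m creep 'ROWS' [OPENING] [FORCE]. ROWS is JSON, a list of rows, each an object with "translation": the shift along the tool's x, y, z in units of 50 mm (1.0 is 50 mm), a list of three; "twist": the turn about the tool's z in units of 6 degrees (1.0 is 6 degrees). A call has 1 to 12 rows; each row shifts and turns the commanded pose from where the row before left it, along the tool's axes as they then stand; what a row does not reach is not made up. A row lasts 1/10 s, in which the tool goes at most 50 mm and 8.59 degrees, less where a joint would pass 70% of its speed; a pose out of reach is approached as far as the arm can. A call is refused whole if a number of a shift passes 1 or a number of a turn 1, either way. A call with a gripper value outside its range is refused whole. OPENING is the closure in counts, from 0 (fully open) to 255 (shut), set as the call begins (- or left out, the last holds). The fingers move at their own pace and stop on an object; FORCE is the grip in N (left out, the last holds). Time passes only in rows, so rows that do not move let the fingers close. It gives the time, the measured TCP pose, the force, the opening and the grip force at its end, in the units of the state.
- robot.read_state(): the state, without advancing time (a new reading comes with each control period).
- robot.grab_frame(name): name is "side" or "top" or "wrist"; returns a dict with "color" (480x640x3 uint8, red, green, blue), "intrinsics" (3x3 intrinsics, pixels), "k1" (the pictures are not rectified: a ray, as slopes to the right and down, at radius r is drawn at 1 + k1 r^2 times it, then the intrinsics apply), "position" and "orientation" of the camera in the world. Camera axes: x right, y up, looking along -z (the intrinsics and any distortion apply to the point x, -y, -z); pixel columns grow to the right and rows downward; lengths in m; the calibration is good to about 2 mm. A picture is of the moment at which its call begins. There is no depth.
- robot.finish_job(): hands the job in; it is judged then, once.
Trained networks look in the newest picture that a camera, given by its name, has taken for a name from the list of things; names that differ only in an ending like _2 or _b are one class to them, and where a whole thing is asked for, a point or a joint stands for the part that bears it (a point fixed in the world has none). Each returns a list of dicts, best first, with "p" (0 to 1); they miss things now and then, are a little off and sometimes report something else, mostly with a low value. They report only what shows in the picture. A call takes as long as a camera call.
- robot.silhouettes(camera, label): "region" (480x640 bool, what is visible of it) and "centre" ([column, row] in pixels, amid what is visible of it).
The state is a dict: "time_s": time; "joint_positions": joint angles; "joint_vel": joint speeds; "tau": joint torques, N m; "ee_pos": TCP position; "ee_rot": TCP orientation; "wrist_force": force on the tool from outside, world axes, zero at the start; "ft_torque": the same for the moment, N m; "gripper_width": opening from 0.0 (shut) to 1.0 (fully open); "gripper_force": force on a finger pad.
Only numpy, scipy, OpenCV 4.12 (cv2) and the standard library are available. Lean on these libraries where they do the work, as an engineer would, in place of code of your own. Each camera call takes 0.05 s, during which the arm holds its last target. There are 200 camera calls.

## Working session

There is one attempt and no reset: what is moved stays moved. The work goes in short steps, Python scripts to look and compute and a shell command to move; the robot and the scene stay as the last step left them, time stands still between calls to the robot, and variables do not carry over. Pictures are saved under pics/ and viewed, at most 10 in all, crops included, and the job is handed in when it is done.

```bash
ls; mkdir -p pics; cat > h.py <<'E'
import numpy as np, cv2
from plant import robot
def und(f,px):
    K=np.array(f["intrinsics"]);k=f["k1"]
    x=(px[0]-K[0,2])/K[0,0];y=(px[1]-K[1,2])/K[1,1]
    u=cv2.undistortPoints(np.array([[[px[0],px[1]]]],float),K,np.array([k,0,0,0.]))[0,0]
    d=np.array(f["orientation"])@np.array([u[0],-u[1],-1.])
    return np.array(f["position"]),d
def atz(f,px,z):
    p,d=und(f,px); return p+d*(z-p[2])/d[2]
def proj(f,P):
    K=np.array(f["intrinsics"]);q=np.array(f["orientation"]).T@(np.array(P)-np.array(f["position"]))
    a=np.array([q[0],-q[1]])/-q[2]; a=a*(1+f["k1"]*(a@a)); return K[:2,:2]@a+K[:2,2]
E
python3 - <<'E'
from h import *
np.set_printoptions(precision=4,suppress=True)
s=robot.read_state();print(s["time_s"],s["ee_pos"],s["ee_rot"],s["gripper_width"],s["wrist_force"])
for c in("top","side"):
    f=robot.grab_frame(c);cv2.imwrite(f"pics/{c}0.png",f["color"][:,:,::-1]);print(c,f["position"],f["k1"],f["intrinsics"])
    for n,z in(("carousel",.02),("index_pin_tip",.068),("stopper_1_top",.062),("brown_bottle",.06),("dish",.016),("card_box",.022),("beaker",.055)):
        for r in robot.silhouettes(c,n)[:7]: print(n,round(r["p"],2),np.round(r["centre"]),r["region"].sum(),atz(f,r["centre"],z))
E
```

```text
pics
0.0 [ 0.2152 -0.5863  0.2523] [[ 0.9387  0.3446 -0.0007]
 [ 0.3446 -0.9387  0.0018]
 [-0.0001 -0.0019 -1.    ]] 0.9978222133726043 [-0.3356 -0.4691 -0.1929]
top [0.4124 0.1318 0.9286] -0.10598842123969195 [[462.9765   0.     319.3427]
 [  0.     462.9765 234.1632]
 [  0.       0.       1.    ]]
carousel 0.79 [343. 234.] 5835 [0.5056 0.105  0.02  ]
index_pin_tip 0.71 [313. 258.] 69 [0.4569 0.1636 0.068 ]
index_pin_tip 0.62 [345. 236.] 6060 [0.4983 0.1022 0.068 ]
index_pin_tip 0.17 [312. 222.] 65 [0.5248 0.165  0.068 ]
stopper_1_top 0.64 [313. 218.] 47 [0.5328 0.1627 0.062 ]
stopper_1_top 0.32 [384. 226.] 42 [0.5167 0.0292 0.062 ]
brown_bottle 0.58 [308. 239.] 58 [0.4939 0.1719 0.06  ]
dish 0.97 [253. 231.] 763 [0.5162 0.2838 0.016 ]
card_box 0.84 [255. 262.] 765 [0.4547 0.28   0.022 ]
beaker 0.75 [255. 295.] 469 [0.3899 0.2738 0.055 ]
beaker 0.45 [255. 232.] 791 [0.5098 0.2746 0.055 ]
side [ 0.4728 -0.5188  0.5948] -0.1514128254766133 [[575.2593   0.     327.803 ]
 [  0.     575.2593 239.0018]
 [  0.       0.       1.    ]]
carousel 0.6 [339. 300.] 8880 [0.494  0.0994 0.02  ]
index_pin_tip 0.83 [345. 306.] 8613 [0.4996 0.0362 0.068 ]
stopper_1_top 0.59 [360. 252.] 76 [0.5284 0.1583 0.062 ]
brown_bottle 0.81 [375. 300.] 642 [0.5422 0.0535 0.06  ]
dish 0.75 [349. 233.] 784 [0.5168 0.2694 0.016 ]
dish 0.41 [362. 249.] 95 [0.5368 0.224  0.016 ]
card_box 0.77 [307. 234.] 890 [0.4458 0.2615 0.022 ]
beaker 0.79 [276. 226.] 840 [0.3978 0.2402 0.055 ]
beaker 0.16 [348. 234.] 792 [0.5133 0.2153 0.055 ]
```

```bash
python3 - <<'E'
import cv2,numpy as np
a=cv2.imread("pics/top0.png")[165:315,220:420];b=cv2.imread("pics/side0.png")[200:380,230:450]
cv2.imwrite("pics/a.png",cv2.resize(a,(800,600),interpolation=2));cv2.imwrite("pics/b.png",cv2.resize(b,(733,600),interpolation=2))
E
```

```text
(no output)
```

View pics/a.png

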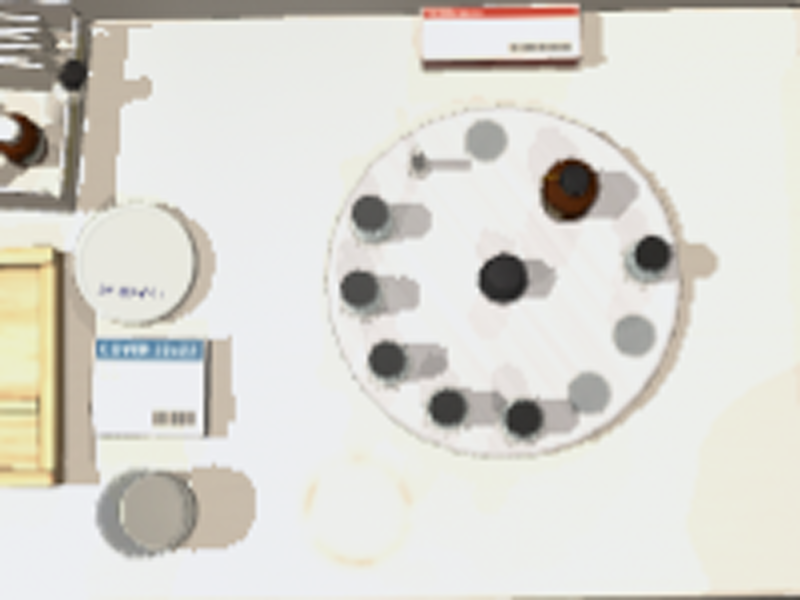

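View pics/b.png

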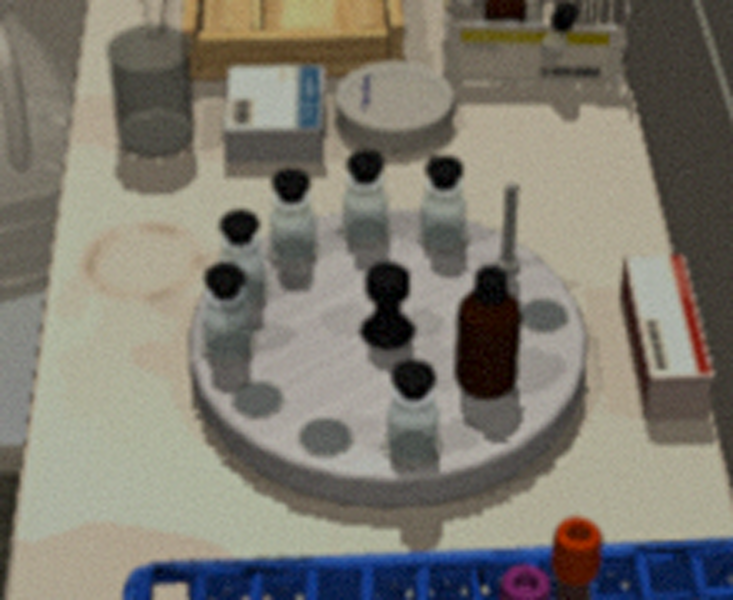

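The top view shows the row from the pin (crop 416,162): stoppers at (371,213), (358,289), (387,359), (448,407), (524,418), the lone vial at (653,252) and the knob at (503,278). The side view agrees. I'll fit the tray pose to both views.

```bash
python3 - <<'E'
from h import *
from scipy.optimize import least_squares
np.set_printoptions(precision=4,suppress=True)
T=[(371,213),(358,289),(387,359),(448,407),(524,418),(653,252),(503,278)]
S=[(444,172),(366,168),(291,185),(239,226),(224,281),(413,380),(387,278)]
F={};M={}
for c,pts,o,sc in(("top",T,(220,165),4),("side",S,(230,200),10/3)):
    f=robot.grab_frame(c);F[c]=f;g=f["color"].max(2)
    out=[]
    for x,y in pts:
        p=np.array([x/sc+o[0],y/sc+o[1]])
        if c=="top":
            for _ in range(3):
                r,q=np.round(p).astype(int)[::-1]
                w=np.clip(120-g[r-6:r+7,q-6:q+7].astype(float),0,70); yy,xx=np.mgrid[r-6:r+7,q-6:q+7]
                m=(xx-p[0])**2+(yy-p[1])**2<40; w=w*m; p=np.array([(w*xx).sum(),(w*yy).sum()])/w.sum()
        out.append(p)
    M[c]=np.array(out)
ang=np.radians([-60,-30,0,30,60,150])
def pts(v):
    P=[[v[0]+.07*np.cos(v[2]+a),v[1]+.07*np.sin(v[2]+a),.060] for a in ang]; return P+[[v[0],v[1],.050]]
def fit(cs):
    r=least_squares(lambda v:np.concatenate([(np.array([proj(F[c],p) for p in pts(v)])-M[c]).ravel() for c in cs]),[.5,.1,1.5],loss="soft_l1")
    print(cs,r.x,np.degrees(r.x[2]));
    for c in cs: print(c,np.round(np.array([proj(F[c],p) for p in pts(r.x)])-M[c],1).tolist())
    return r.x
fit(["top"]);fit(["side"]);v=fit(["top","side"])
print(np.array(pts(v)))
E
```

```text
['top'] [0.5051 0.1007 2.1963] 125.8369512034143
top [[-0.1, 0.1], [-0.2, 0.1], [-0.1, 0.1], [-0.1, 0.2], [-0.0, 0.3], [0.2, 0.1], [0.4, -1.2]]
['side'] [0.5047 0.0981 2.1939] 125.70360575946854
side [[0.2, -0.1], [-0.2, -0.8], [-0.1, -0.1], [-0.1, -0.0], [-0.1, -0.2], [0.1, 0.0], [0.2, 1.6]]
['top', 'side'] [0.5048 0.0998 2.1949] 125.75755297550457
top [[0.4, 0.1], [0.3, 0.2], [0.3, 0.2], [0.3, 0.3], [0.4, 0.4], [0.6, 0.2], [0.9, -1.1]]
side [[0.2, -0.8], [-0.2, -1.4], [-0.0, -0.7], [0.0, -0.7], [0.0, -0.9], [0.2, -0.9], [0.2, 0.8]]
[[0.5336 0.1636 0.06  ]
 [0.4978 0.1694 0.06  ]
 [0.4639 0.1566 0.06  ]
 [0.441  0.1285 0.06  ]
 [0.4352 0.0928 0.06  ]
 [0.5118 0.0302 0.06  ]
 [0.5048 0.0998 0.05  ]]
```

```bash
python3 -m creep '[{"translation":[0.28,-0.3,0],"twist":0},{"translation":[0.56,-0.6,0],"twist":0},{"translation":[0.56,-0.6,0],"twist":0},{"translation":[0.56,-0.6,0],"twist":0},{"translation":[0.56,-0.6,0],"twist":0},{"translation":[0.56,-0.6,0],"twist":0},{"translation":[0.56,-0.6,0],"twist":0},{"translation":[0.56,-0.6,0],"twist":0},{"translation":[0.56,-0.6,0],"twist":0},{"translation":[0.56,-0.6,0],"twist":0},{"translation":[0.56,-0.6,0],"twist":0},{"translation":[0.56,-0.6,0],"twist":0}]' 255 20
cat >> h.py <<'E'
V=(.5048,.0998,2.1949)
def tgt(k): a=V[2]+np.radians(-60+30*(k-1)); return np.array([V[0]+.07*np.cos(a),V[1]+.07*np.sin(a)])
def go(k,tipz):
    s=robot.read_state();p=np.array(s["ee_pos"]);R=np.array(s["ee_rot"])
    d=np.r_[tgt(k),tipz+.022]-p
    print("t",round(s["time_s"],2),"ee",np.round(p,4),"w",np.round(s["wrist_force"],1),"gw",round(s["gripper_width"],3),"tilt",np.round(R[:2,2],3),"units",np.round(R.T@d/.05,3),"mm",np.round(d*1e3,1))
E
python3 -c "from h import *;go(1,.09)"
```

```text
time_s: 2.1
ee_pos: [0.3991, -0.1503, 0.2537]
ee_rot: [[0.939, 0.345, 0.001], [0.345, -0.939, -0.001], [0.0, 0.001, -1.0]]
wrist_force: [0.2, -0.4, -0.3]
gripper_width: -0.002
gripper_force: 0.0
t 2.1 ee [ 0.3991 -0.1503  0.2537] w [ 0.2 -0.4 -0.3] gw -0.002 tilt [ 0.001 -0.001] units [ 4.685 -4.97   2.831] mm [ 134.4  313.9 -141.7]
```

```bash
python3 -m creep '[{"translation":[0.56,-0.6,0],"twist":0},{"translation":[0.56,-0.6,0],"twist":0},{"translation":[0.56,-0.6,0],"twist":0},{"translation":[0.56,-0.6,0],"twist":0},{"translation":[0.56,-0.6,0],"twist":0},{"translation":[0.56,-0.6,0.2],"twist":0},{"translation":[0.56,-0.6,0.4],"twist":0},{"translation":[0.56,-0.6,0.5],"twist":0},{"translation":[0.2,-0.17,0.5],"twist":0},{"translation":[0,0,0.6],"twist":0},{"translation":[0,0,0.4],"twist":0},{"translation":[0,0,0],"twist":0}]'
python3 - <<'E'
from h import *
go(1,.066)
for c in("top","side","wrist"):
    f=robot.grab_frame(c);cv2.imwrite(f"pics/{c}1.png",f["color"][:,:,::-1])
    s=robot.read_state();tip=np.array(s["ee_pos"])+.022*np.array(s["ee_rot"])[:,2]
    print(c,proj(f,tip),proj(f,np.r_[tgt(1),.061]))
ims=[cv2.imread(f"pics/{c}1.png") for c in("side","wrist")]
a=cv2.resize(ims[0][180:340,260:420],(600,600),interpolation=2);b=cv2.resize(ims[1],(200,150))
cv2.imwrite("pics/c.png",a);cv2.imwrite("pics/d.png",ims[1])
E
```

```text
time_s: 3.3
ee_pos: [0.531, 0.1614, 0.1204]
ee_rot: [[0.939, 0.345, -0.005], [0.345, -0.939, -0.001], [-0.005, -0.001, -1.0]]
wrist_force: [-0.1, -0.1, 0.5]
gripper_width: -0.0
gripper_force: 0.0
t 3.3 ee [0.531  0.1614 0.1204] w [-0.1 -0.1  0.5] gw -0.0 tilt [-0.005 -0.001] units [ 0.066 -0.025  0.647] mm [  2.5   2.3 -32.4]
top [312.62216297 215.81898764] [312.40287664 218.0003884 ]
side [363.73885289 228.89208552] [363.42685016 250.24745917]
wrist [310.71710899 315.90990282] [308.17657546 274.82271478]
```

View pics/c.png

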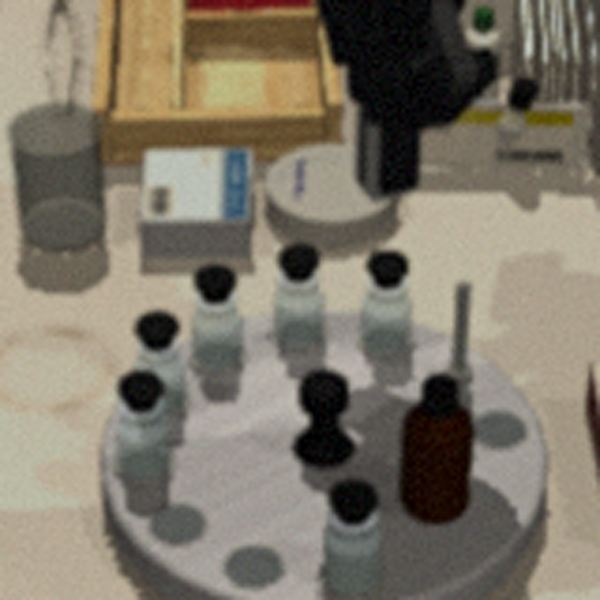

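View pics/d.png

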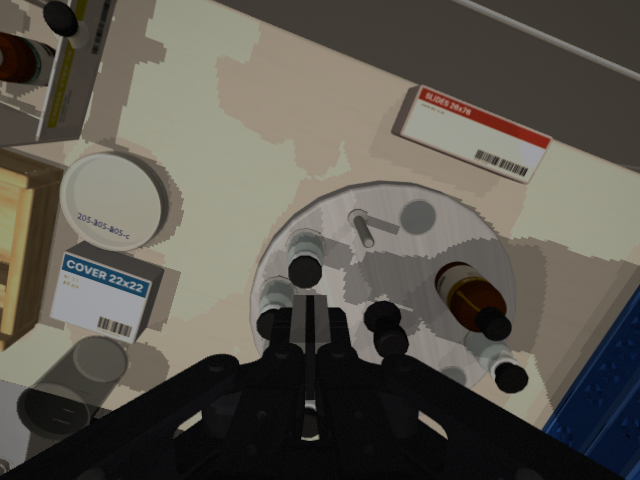

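Side view: the shut fingertips stand directly above stopper 1 (crop 387,268), tips at (388,190). Wrist view: stopper 1 at (305,270), 3–5 px from the predicted point, so about 2 mm off. That's good enough with a small correction.

```bash
python3 -m creep '[{"translation":[0.09,-0.04,0.2],"twist":0},{"translation":[0,0,0.2],"twist":0},{"translation":[0,0,0.15],"twist":0},{"translation":[0,0,0.06],"twist":0},{"translation":[0,0,0.04],"twist":0},{"translation":[0,0,0.04],"twist":0},{"translation":[0,0,0],"twist":0}]'; python3 -c "from h import *;go(1,.056)"
```

```text
time_s: 4.15
ee_pos: [0.5363, 0.1654, 0.0888]
ee_rot: [[0.939, 0.345, -0.0], [0.345, -0.939, 0.0], [-0.0, -0.0, -1.0]]
wrist_force: [-0.2, 0.5, 0.5]
gripper_width: 0.002
gripper_force: 0.0
t 4.15 ee [0.5363 0.1654 0.0888] w [-0.2  0.5  0.5] gw 0.002 tilt [-0.  0.] units [-0.065  0.015  0.216] mm [ -2.8  -1.8 -10.8]
```

```bash
python3 -m creep '[{"translation":[-0.03,0,0.05],"twist":0},{"translation":[0,0,0.04],"twist":0},{"translation":[0,0,0.02],"twist":0},{"translation":[0,0,0.02],"twist":0},{"translation":[0,0,0.02],"twist":0},{"translation":[0,0,0],"twist":0}]'; python3 -c "from h import *;go(1,.056)"
```

```text
time_s: 4.75
ee_pos: [0.5349, 0.165, 0.0813]
ee_rot: [[0.939, 0.345, -0.0], [0.345, -0.939, 0.0], [-0.0, -0.0, -1.0]]
wrist_force: [-1.6, -0.9, 0.9]
gripper_width: 0.0
gripper_force: 0.7
t 4.75 ee [0.5349 0.165  0.0813] w [-1.6 -0.9  0.9] gw 0.0 tilt [-0.  0.] units [-0.035  0.015  0.066] mm [-1.4 -1.3 -3.3]
```

```bash
python3 -m creep '[{"translation":[0,0,0.02],"twist":0},{"translation":[0,0,0.02],"twist":0},{"translation":[0,0,0],"twist":0}]';python3 -m creep '[{"translation":[0,0,0.02],"twist":0},{"translation":[0,0,0],"twist":0}]'
```

```text
time_s: 5.05
ee_pos: [0.5349, 0.165, 0.0792]
ee_rot: [[0.939, 0.345, -0.0], [0.345, -0.939, 0.0], [0.0, -0.0, -1.0]]
wrist_force: [0.3, -1.0, 1.1]
gripper_width: 0.003
gripper_force: 0.3
time_s: 5.25
ee_pos: [0.535, 0.165, 0.0784]
ee_rot: [[0.939, 0.345, 0.0], [0.345, -0.939, 0.0], [0.0, -0.0, -1.0]]
wrist_force: [-1.5, -0.6, 1.9]
gripper_width: 0.006
gripper_force: 1.5
```

```bash
for i in 1; do python3 -m creep '[{"translation":[0,0,0.02],"twist":0},{"translation":[0,0,0],"twist":0}]';python3 -m creep '[{"translation":[0,0,0.02],"twist":0},{"translation":[0,0,0],"twist":0}]';  done|grep -E "pos|wrist"; python3 - <<'E'
from h import *
f=robot.grab_frame("side");cv2.imwrite("pics/e.png",cv2.resize(f["color"][200:320,260:400,::-1],(700,600),interpolation=2))
E
```

```text
ee_pos: [0.535, 0.165, 0.0783]
wrist_force: [-6.2, -1.9, 12.4]
ee_pos: [0.535, 0.1651, 0.0781]
wrist_force: [-8.7, -4.5, 20.6]
```

View pics/e.png

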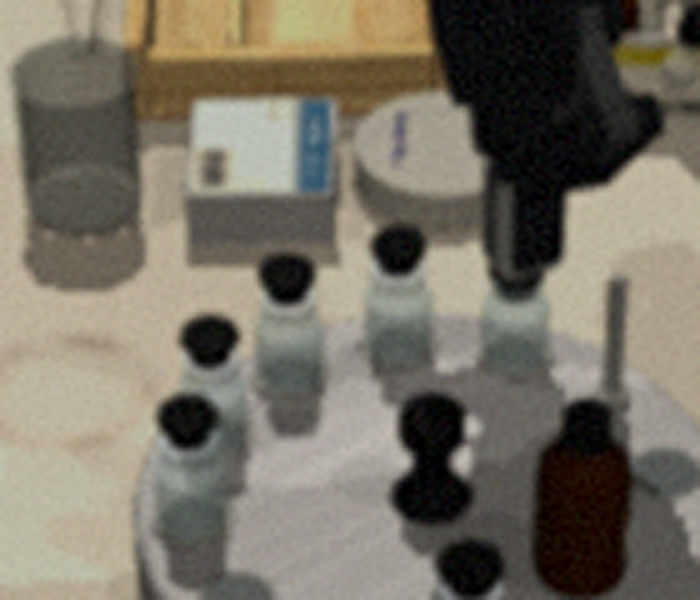

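The side picture shows the stopper under the tips at about (517,285), down on the lip. The force rose sharply at z=0.0783, so stopper 1 is home. Lifting to move to stopper 2.

```bash
python3 -m creep '[{"translation":[0,0,-0.1],"twist":0},{"translation":[0,0,-0.2],"twist":0},{"translation":[0,0,-0.1],"twist":0},{"translation":[0,0,0],"twist":0}]'|grep -E "pos|wrist"; python3 -c "
from h import *
for i in range(2,6): go(i,.0640)"
```

```text
ee_pos: [0.5356, 0.1653, 0.0973]
wrist_force: [0.3, 0.0, -0.5]
t 6.1 ee [0.5356 0.1653 0.0973] w [ 0.3  0.  -0.5] gw 0.001 tilt [0.002 0.001] units [-0.682 -0.339  0.225] mm [-37.8   4.2 -11.3]
t 6.1 ee [0.5356 0.1653 0.0973] w [ 0.3  0.  -0.5] gw 0.001 tilt [0.002 0.001] units [-1.406 -0.331  0.224] mm [-71.7  -8.7 -11.3]
t 6.1 ee [0.5356 0.1653 0.0973] w [ 0.3  0.  -0.5] gw 0.001 tilt [0.002 0.001] units [-2.03   0.038  0.223] mm [-94.6 -36.7 -11.3]
t 6.1 ee [0.5356 0.1653 0.0973] w [ 0.3  0.  -0.5] gw 0.001 tilt [0.002 0.001] units [-2.386  0.669  0.222] mm [-100.4  -72.5  -11.3]
```

```bash
python3 -m creep '[{"translation":[-0.22,-0.11,0],"twist":0},{"translation":[-0.23,-0.11,0],"twist":0},{"translation":[-0.22,-0.11,0],"twist":0},{"translation":[0,0,0],"twist":0},{"translation":[0,0,0.1],"twist":0},{"translation":[0,0,0.1],"twist":0},{"translation":[0,0,0],"twist":0}]'|grep -E "wrist"; python3 -c "from h import *;go(2,.0560)"
```

```text
wrist_force: [-0.4, 0.7, 0.7]
t 6.8 ee [0.4977 0.1685 0.0853] w [-0.4  0.7  0.7] gw -0.002 tilt [-0.001 -0.   ] units [ 0.009 -0.017  0.146] mm [ 0.1  1.  -7.3]
```

```bash
python3 -m creep '[{"translation":[0,0,0.02],"twist":0},{"translation":[0,0,0.02],"twist":0},{"translation":[0,0,0.02],"twist":0},{"translation":[0,0,0.02],"twist":0},{"translation":[0,0,0.02],"twist":0},{"translation":[0,0,0.02],"twist":0},{"translation":[0,0,0.02],"twist":0},{"translation":[0,0,0],"twist":0}]'|grep -E "wrist|pos"; python3 -m creep '[{"translation":[0,0,0.02],"twist":0},{"translation":[0,0,0],"twist":0}]'|grep -E "wrist|pos"
```

```text
ee_pos: [0.498, 0.169, 0.0793]
wrist_force: [0.9, -0.3, 0.7]
ee_pos: [0.4979, 0.169, 0.0783]
wrist_force: [0.4, 0.0, 0.9]
```

```bash
python3 -m creep '[{"translation":[0,0,0.02],"twist":0},{"translation":[0,0,0],"twist":0}]'|grep -E "wrist|pos"; python3 -m creep '[{"translation":[0,0,0.01],"twist":0},{"translation":[0,0,0],"twist":0}]'|grep -E "wrist|pos"
```

```text
ee_pos: [0.498, 0.169, 0.0782]
wrist_force: [-4.3, -2.0, 12.7]
ee_pos: [0.498, 0.1691, 0.0782]
wrist_force: [-5.0, -1.7, 17.7]
```

Stopper 2 is home. On to stopper 3.

```bash
python3 -m creep '[{"translation":[0,0,-0.1],"twist":0},{"translation":[0,0,-0.2],"twist":0},{"translation":[0,0,-0.1],"twist":0},{"translation":[0,0,0],"twist":0},{"translation":[-0.24,0,0],"twist":0},{"translation":[-0.24,0,0],"twist":0},{"translation":[-0.24,0,0],"twist":0},{"translation":[0,0,0],"twist":0},{"translation":[0,0,0.1],"twist":0},{"translation":[0,0,0.1],"twist":0},{"translation":[0,0,0],"twist":0}]'|grep -E "wrist"; python3 -c "from h import *;go(3,.0560)"
```

```text
wrist_force: [1.0, 0.6, -0.7]
t 9.3 ee [0.4638 0.1565 0.0859] w [ 1.   0.6 -0.7] gw 0.002 tilt [-0.001  0.   ] units [ 0.002 -0.002  0.158] mm [ 0.1  0.1 -7.9]
```

```bash
python3 -m creep '[{"translation":[0,0,0.02],"twist":0},{"translation":[0,0,0.02],"twist":0},{"translation":[0,0,0.02],"twist":0},{"translation":[0,0,0.02],"twist":0},{"translation":[0,0,0.02],"twist":0},{"translation":[0,0,0.02],"twist":0},{"translation":[0,0,0.02],"twist":0},{"translation":[0,0,0.02],"twist":0},{"translation":[0,0,0],"twist":0}]'|grep -E "wrist|pos"; python3 -m creep '[{"translation":[0,0,0.02],"twist":0},{"translation":[0,0,0],"twist":0}]'|grep -E "wrist|pos"
```

```text
ee_pos: [0.4641, 0.1566, 0.0788]
wrist_force: [0.2, 0.5, 1.5]
ee_pos: [0.4641, 0.1566, 0.0783]
wrist_force: [-1.3, 0.9, 7.3]
```

```bash
python3 -m creep '[{"translation":[0,0,0.02],"twist":0},{"translation":[0,0,0],"twist":0}]'|grep -E "wrist|pos"; python3 -m creep '[{"translation":[0,0,-0.1],"twist":0},{"translation":[0,0,-0.2],"twist":0},{"translation":[0,0,-0.1],"twist":0},{"translation":[0,0,0],"twist":0},{"translation":[-0.21,0.12,0],"twist":0},{"translation":[-0.21,0.13,0],"twist":0},{"translation":[-0.21,0.12,0],"twist":0},{"translation":[0,0,0],"twist":0},{"translation":[0,0,0.1],"twist":0},{"translation":[0,0,0.1],"twist":0},{"translation":[0,0,0],"twist":0}]'|grep -E "wrist"; python3 -c "from h import *;go(4,.0560)"
```

```text
ee_pos: [0.4642, 0.1567, 0.0781]
wrist_force: [-6.2, -2.1, 18.7]
wrist_force: [-0.4, 0.9, -0.2]
t 11.7 ee [0.4404 0.1285 0.086 ] w [-0.4  0.9 -0.2] gw 0.001 tilt [-0.001  0.   ] units [0.011 0.003 0.159] mm [ 0.5  0.1 -8. ]
```

```bash
python3 -m creep '[{"translation":[0,0,0.02],"twist":0},{"translation":[0,0,0.02],"twist":0},{"translation":[0,0,0.02],"twist":0},{"translation":[0,0,0.02],"twist":0},{"translation":[0,0,0.02],"twist":0},{"translation":[0,0,0.02],"twist":0},{"translation":[0,0,0.02],"twist":0},{"translation":[0,0,0.02],"twist":0},{"translation":[0,0,0],"twist":0}]'|grep -E "wrist|pos"; python3 -m creep '[{"translation":[0,0,0.02],"twist":0},{"translation":[0,0,0],"twist":0}]'|grep -E "wrist|pos"
```

```text
ee_pos: [0.4408, 0.1284, 0.0787]
wrist_force: [0.3, 0.9, 0.8]
ee_pos: [0.4409, 0.1284, 0.0783]
wrist_force: [-3.2, 0.3, 8.1]
```

```bash
python3 -m creep '[{"translation":[0,0,0.02],"twist":0},{"translation":[0,0,0],"twist":0}]'|grep -E "wrist|pos"
```

```text
ee_pos: [0.441, 0.1284, 0.0781]
wrist_force: [-7.9, -1.1, 21.2]
```

```bash
python3 -m creep '[{"translation":[0,0,-0.1],"twist":0},{"translation":[0,0,-0.2],"twist":0},{"translation":[0,0,-0.1],"twist":0},{"translation":[0,0,0],"twist":0},{"translation":[-0.12,0.21,0],"twist":0},{"translation":[-0.12,0.21,0],"twist":0},{"translation":[-0.12,0.21,0],"twist":0},{"translation":[0,0,0],"twist":0},{"translation":[0,0,0.1],"twist":0},{"translation":[0,0,0.1],"twist":0},{"translation":[0,0,0],"twist":0}]'|grep -E "wrist"; python3 -c "from h import *;go(5,.0560)"
```

```text
wrist_force: [0.6, -0.8, 0.0]
t 14.1 ee [0.4342 0.0931 0.0859] w [ 0.6 -0.8  0. ] gw 0.001 tilt [-0.001  0.   ] units [0.016 0.012 0.158] mm [ 1.  -0.3 -7.9]
```

```bash
python3 -m creep '[{"translation":[0.02,0,0.02],"twist":0},{"translation":[0,0,0.02],"twist":0},{"translation":[0,0,0.02],"twist":0},{"translation":[0,0,0.02],"twist":0},{"translation":[0,0,0.02],"twist":0},{"translation":[0,0,0.02],"twist":0},{"translation":[0,0,0.02],"twist":0},{"translation":[0,0,0.02],"twist":0},{"translation":[0,0,0.02],"twist":0},{"translation":[0,0,0],"twist":0}]'|grep -E "wrist|pos"; python3 -m creep '[{"translation":[0,0,0.02],"twist":0},{"translation":[0,0,0],"twist":0}]'|grep -E "wrist|pos"
```

```text
ee_pos: [0.4358, 0.0931, 0.0782]
wrist_force: [-2.0, 0.0, 8.1]
ee_pos: [0.436, 0.0931, 0.0781]
wrist_force: [-7.4, -0.6, 22.4]
```

```bash
python3 -m creep '[{"translation":[0,0,-0.1],"twist":0},{"translation":[0,0,-0.3],"twist":0},{"translation":[0,0,-0.6],"twist":0},{"translation":[0,0,-0.7],"twist":0},{"translation":[0,0,-0.7],"twist":0},{"translation":[0,0,-0.7],"twist":0},{"translation":[0,0,-0.4],"twist":0},{"translation":[0,0,0],"twist":0},{"translation":[0,0,0],"twist":0}]'|grep -E "wrist|pos|time"; python3 - <<'E'
from h import *
f=robot.grab_frame("side")
c=np.vstack([cv2.resize(f["color"][210:330,260:400,::-1],(700,600),interpolation=2)])
cv2.imwrite("pics/f.png",c);cv2.imwrite("pics/side_end.png",f["color"][:,:,::-1])
b=cv2.imread("pics/side0.png");cv2.imwrite("pics/g.png",cv2.resize(b[210:330,260:400],(700,600),interpolation=2))
g=cv2.cvtColor(f["color"],cv2.COLOR_RGB2GRAY);g0=cv2.cvtColor(b,cv2.COLOR_BGR2GRAY)
for n,(x,y,w,h) in dict(lone=(344,304,22,14),dish=(330,215,36,28),beaker=(262,205,28,38),box=(295,217,34,34),bottle=(366,295,22,28)).items():
    r=cv2.matchTemplate(g[y-6:y+h+6,x-6:x+w+6],g0[y:y+h,x:x+w],cv2.TM_CCOEFF_NORMED);print(n,cv2.minMaxLoc(r)[1:4:2],"(6,6)=unmoved")
E
```

```text
time_s: 16.2
ee_pos: [0.4356, 0.0925, 0.2514]
wrist_force: [-0.2, -0.2, -0.1]
lone (0.991567850112915, (6, 6)) (6,6)=unmoved
dish (0.9924866557121277, (6, 6)) (6,6)=unmoved
beaker (0.9911493062973022, (6, 6)) (6,6)=unmoved
box (0.9938389658927917, (6, 6)) (6,6)=unmoved
bottle (0.9918557405471802, (6, 6)) (6,6)=unmoved
```

View pics/f.png

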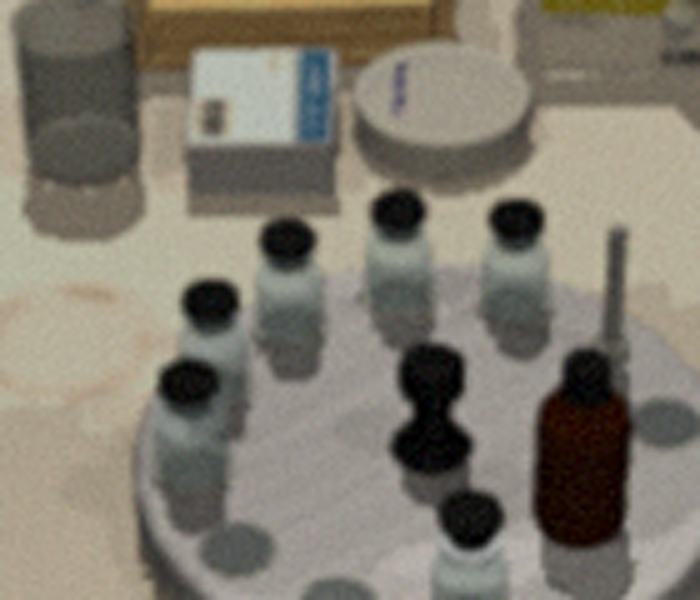

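View pics/g.png

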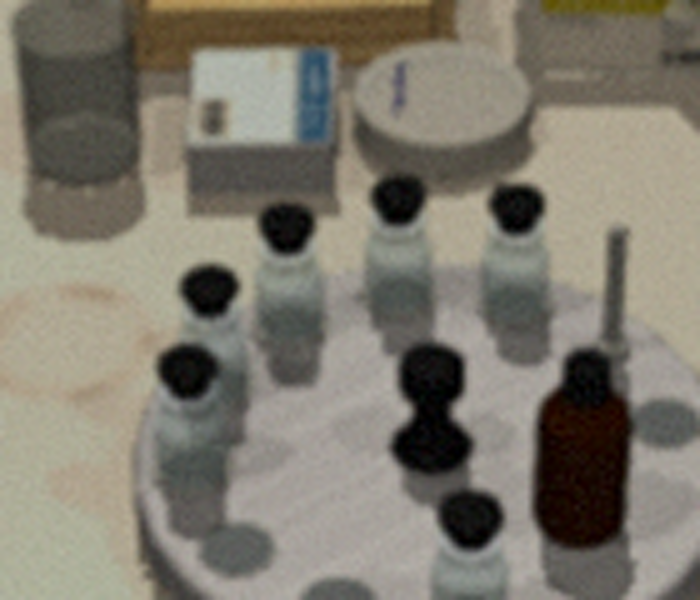

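Before and after pictures: all five row stoppers sit about 14 px lower. For example, stopper 1 went from (517,208) to (517,222) and stopper 5 from (188,370) to (188,383). The lone stopper at (470,517) and everything else are unmoved.

```bash
python3 -c "
from plant import robot
print(robot.finish_job())"
```

```text
the job is handed in; nothing more can be done
None
```

I pressed all five stoppers home in order from the index pin, with a peak measured wrist force of about 24 N, and handed the job in about 16 s into the 51 s limit; in the side camera's before and after pictures, the lone stopper is still half in and nothing else has moved.

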